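Stand the slim drive in its dock slot and close the pull-out shelf

TASK

Take the slimmer of the two silver drives out of its slanted rest and stand it upright on its long edge in the narrow slot of the grey dock on the pulled-out shelf, gently and right down to the bottom of the slot, and let go of it. Then push the shelf smoothly home by its front panel until it is fully shut, with the drive still standing in its slot. Leave the thicker drive and the other things where they are.

Things in the scene. Friction and masses are not known exactly. Their poses are not given: they have to be found in the camera images.
- drive_slim: slim silver drive, box 12 thick (x) x 100 long (y) x 66 mm high (z), black ends; starts in one of two like black slanted rests, its top leaning 22 degrees from upright towards the robot. Origin: centre of its underside (the 100 x 12 long edge it stands on). In the rest, the lower 34 mm of its -x face is backed by a plate; the upper 32 mm is free on both faces. 0.1 to 0.21 kg
- drive_thick: the thicker silver external drive, 20 thick x 100 long x 66 mm high, otherwise alike and in the other rest; same axes and origin. It stays where it is.
- slot_narrow (a point): centre of the floor of the narrow slot, 14.4 mm wide (x), 108 long (y), 24 deep (z up; mouth 24 mm above this point, 2 mm chamfer), in the grey dock (120 x 130 x 30 mm block fixed on the shelf). It is the slot nearer the robot; axes move with the shelf. On the shelf only the front panel is taller than the dock
- slot_wide (a point): centre of the floor of the wide slot (23 x 108 x 24 mm deep), 64 mm beyond the narrow one (+x) in the same dock; stays empty.
- shelf_front (a point): middle of the top edge, on the outer (-y) face, of the shelf's front panel: white, upright, 240 wide (x) x 14 thick (y) x 98 mm high (top 100 mm over the table); a thin metal strip on it is flat, not a handle. The panel's inner face is 80 mm from the middle of the slots. Its y axis points the way the shelf closes
- shelf (a joint): travel of the pull-out shelf in m: 0 = fully home (panel shut against the cabinet), grows as it is pulled out; starts 0.16 to 0.20. Sliding takes about 2 to 4 N; it stays where it is left.
- cabinet: white lacquered cabinet, fixed to the work surface, 240 wide (x) x 260 deep (y) x 130 mm high, open on its -y side, opening 118 mm high. Origin: centre of its underside. The shelf slides out of it along its -y axis.
- hub: bystander on the work surface, to be left alone: black USB hub, 35 x 100 x 18 mm; origin at the centre of its underside
- screwdriver: bystander on the work surface, to be left alone: screwdriver, 130 mm long, lying; origin at the centre of its underside
- card_reader: bystander on the work surface, to be left alone: grey card reader, 45 x 65 x 14 mm; origin at the centre of its underside
- usb_stick: bystander on the work surface, to be left alone: small steel USB stick, 18 x 55 x 9 mm; origin at the centre of its underside
- cup: bystander on the work surface, to be left alone: white cup, 72 mm across, 90 mm high; origin at the centre of its underside
- label_roll: bystander on the work surface, to be left alone: white label roll, ring 64 mm across, 25 mm high; origin at the centre of its underside
Mind the look-alikes: they are no part of the job. What is shaped like the drive_slim but orange or yellow is not meant.

How it is judged (in metres and radians):
On the way:
1. the slim drive stands upright at the bottom of the narrow slot, let go, while the shelf is still pulled out (x of drive_slim in the frame of slot_narrow between -0.004 and 0.004 m and y of drive_slim in the frame of slot_narrow between -0.008 and 0.008 m and z of drive_slim in the frame of slot_narrow between -0.004 and 0.004 m and angle between drive_slim's own z axis and vertical below 0.14 rad and contact force between the fingers and drive_slim below 0.05 N and value of joint shelf above 0.08 m), for 0.2 s.
At the end, for the whole second after the job is handed in: The slim drive stands released and at rest in the narrow slot (underside within 4 mm of the slot's floor, within 4 mm across and 8 mm along the slot of its middle, tilted less than 0.14 rad from upright) and the shelf is home to within 5 mm (x of drive_slim in the frame of slot_narrow between -0.004 and 0.004 m and y of drive_slim in the frame of slot_narrow between -0.008 and 0.008 m and z of drive_slim in the frame of slot_narrow between -0.004 and 0.004 m and angle between drive_slim's own z axis and vertical below 0.14 rad and value of joint shelf below 0.005 m and linear speed of drive_slim below 0.02 m/s and angular speed of drive_slim below 0.1 rad/s and contact force between the arm and drive_slim below 0.05 N); the robot touches nothing.
It fails at once if the slim drive is dropped into the slot or jolted in it (faster than 0.45 m/s with its foot in the slot) (horizontal distance between drive_slim and slot_narrow below 0.02 m and z of drive_slim in the frame of slot_narrow below 0.022 m and linear speed of drive_slim above 0.45 m/s).
It fails at once if the thicker drive is moved more than 15 mm (distance of drive_thick from where it was at the start of the episode above 0.015 m).
It fails at once if another loose thing is moved more than 30 mm (distance of any of hub, screwdriver, card_reader, usb_stick, cup, label_roll from where it was at the start of the episode above 0.03 m).
It also fails if it takes over 61 s, if anything falls off the work surface, if the arm or the gripper's body presses on something with over 40 N, if the wrist force passes 120 N, or if a joint passes its speed limit or range.

ROBOT

A 6-joint arm with a two-finger parallel gripper is mounted at the origin on the work surface. World frame = base frame: x ahead of the robot, y to its left, z up, the work surface at z = 0. Lengths are in mm, angles in rad, forces in N, time in s.
With the tool pointing down it reaches from about 300 to 775 mm from the base axis. Payload 14.6 kg.
Tool frame: the origin (TCP) lies midway between the tips of the shut fingers; the grasp point (between the pads) lies 19 mm behind it; z points along the fingers, y is the line along which they close (so a half turn about z gives the same grasp; the last joint's range is limited). The gripper opens to 94 mm and grips with 3 to 60 N. Pads are 16 mm wide; open, the fingers measure 119 mm over their backs; the gripper's body (75 mm by 177 mm) begins 78 mm behind the grasp point.
Start: joints at [-1.324, 0.3, 1.521, -0, 1.321, -0.067], TCP at [169.764, -523.134, 205.446] pointing down, gripper open.
Joint ranges: [-3.03, 3.03], [-0.79, 2.21], [0.23, 2.52], [-1.04, 4.18], [0, 3.07], [-2.55, 2.55]. Speed limits (rad/s): [2.22, 2.22, 2.57, 3.14, 3.14, 3.14].

INTERFACE

Orientations are given as [roll, pitch, yaw] about the fixed x, y, z axes, in that order (R = Rz(yaw) Ry(pitch) Rx(roll)).
In Python, from cell import manip, camera gives the robot as it stands.
- The arm moves only by the tool move_arm, never from a script. Its arguments are lists of equal length, an entry for each row: "dp": the shift along the world's x, y, z in mm, a list of three; "rotation": the turn, a rotation vector about the world's x, y, z in rad, a list of three; "hand": the opening, from 0 (shut) to 1 (fully open). A call has 1 to 10 rows; each row shifts and turns the commanded pose from where the row before left it; what a row does not reach is not made up. A row lasts 1/8 s, in which the tool goes at most 62.5 mm and 10.7 degrees, less where a joint would pass 70% of its speed; a pose out of reach is approached as far as the arm can. A call with a gripper value outside its range is refused whole. The fingers move at their own pace and stop on an object; "newtons" is the grip in N (left out, the last holds). Time passes only in rows, so rows that do not move let the fingers close. It gives the time, the measured TCP pose, the force, the opening and the grip force at its end, in the units of the state.
- manip.read_state(): the state, without advancing time (a new reading comes with each control period).
- camera(name): name is "scene" or "top" or "wrist"; returns a dict with "image" (384x512x3 uint8, red, green, blue), "fx", "fy", "cx", "cy" (pixels), "R" (3x3) and "t" (3): a world point X has camera coordinates R X + t; the wrist camera has in their place "mount" (4x4, takes a point from camera to tool coordinates, whose origin is the TCP and whose axes are the flange's). Camera axes: x right, y down, z forward; pixel columns grow to the right and rows downward; lengths in mm; the calibration is good to about 2 mm. The wrist camera is an equidistant fisheye: a pixel r from the principal point sees the ray r / f radians off the axis. A picture is of the moment at which its call begins: read the wrist's pose just before it. There is no depth.
- manip.sign_off(): hands the job in; it is judged then, once.
The state is a dict: "clock": time; "joints": joint angles; "qd": joint speeds; "effort": joint torques, N m; "eef_pos": TCP position; "eef_rot": TCP orientation; "wrist_force": force on the tool from outside, world axes, zero at the start; "moment": the same for the moment, N m; "finger_gap": finger opening in mm; "finger_force": force on a finger pad.
Only numpy, scipy, OpenCV 4.12 (cv2) and the standard library are available. Lean on these libraries where they do the work, as an engineer would, in place of code of your own. Each camera call takes 0.05 s, during which the arm holds its last target. There are 200 camera calls.

## Working session

There is one attempt and no reset: what is moved stays moved. The work goes in short steps, Python scripts to look and compute and a tool call to move; the robot and the scene stay as the last step left them, time stands still between calls to the robot, and variables do not carry over. Pictures are saved under pics/ and viewed, at most 10 in all, crops included, and the job is handed in when it is done.

Besides the shell and the picture viewer there is one more tool, called after "Emit:" as name(argument=value, ...), one argument or row to a line, values as JSON. move_arm: Moves the arm, as the interface text tells. Its arguments: {"type":"object","properties":{"dp":{"type":"array","items":{"type":"array","items":{"type":"number"}}},"rotation":{"type":"array","items":{"type":"array","items":{"type":"number"}}},"hand":{"type":"array","items":{"type":"number"}},"newtons":{"type":"number"}},"required":["dp","rotation","hand"]}

```bash
mkdir -p pics; ls; python3 - <<'E'
from cell import manip, camera
import cv2,pickle
print(manip.read_state())
d={}
for n in("scene","top"):
    c=camera(n); d[n]=c
    cv2.imwrite(f"pics/{n}0.png",cv2.resize(c["image"][:,:,::-1],(800,600),interpolation=cv2.INTER_CUBIC))
    print(n,c["fx"],c["fy"],c["cx"],c["cy"],c["R"],c["t"])
pickle.dump(d,open("c0.pkl","wb"))
E
```

```text
pics
{'clock': 0.0, 'joints': array([-1.32361220e+00,  3.00462031e-01,  1.52162352e+00,  2.90308860e-07,
        1.32074282e+00, -6.65843449e-02]), 'qd': array([-0.00137943,  0.00117581, -0.00019273, -0.0004195 ,  0.00199192,
       -0.00025133]), 'effort': array([ 2.63013448e-03, -5.31798470e+01, -3.52729261e+01,  7.09083793e-02,
        2.43888900e-02, -9.54641678e-05]), 'eef_pos': array([ 169.68867982, -522.86151722,  204.87337193]), 'eef_rot': array([-3.14035970e+00, -8.24985960e-05,  3.13768347e-01]), 'wrist_force': array([ 0.25336684, -0.09823234,  0.08214526]), 'moment': array([-0.04038304,  0.03075697,  0.029918  ]), 'finger_force': 0.0, 'finger_gap': 93.90698687513635}
scene 400.1430574223056 400.1430574223056 253.84044979121674 189.57027083983752 [[ 0.81392719  0.58094409  0.00514828]
 [ 0.46202292 -0.64189036 -0.61197351]
 [-0.35221777  0.5004805  -0.7908615 ]] [-446.27332013 -220.84603152 1474.98471113]
top 352.9766480474823 352.9766480474823 251.45766992449887 189.47039633336874 [[ 0.00119695 -0.99998577  0.00519876]
 [-0.98196551 -0.00215821 -0.18904785]
 [ 0.18905638 -0.00487872 -0.98195412]] [ -20.71980787  588.17087396 1074.02055178]
```

View pics/scene0.png

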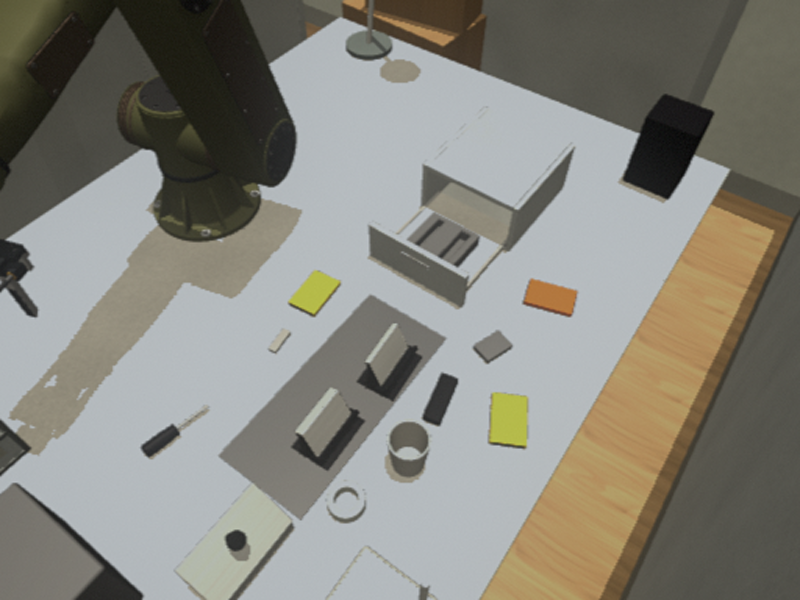

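View pics/top0.png

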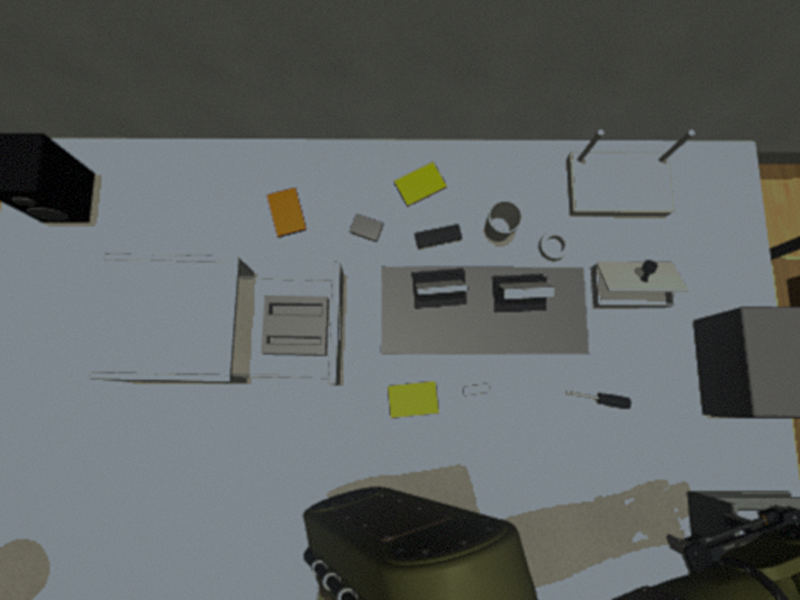

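The scene view shows a cabinet with its shelf open at about (430,245). Two silver drives stand in black rests: A at (388,355) in scene / (440,289) in top, and B at (325,420) in scene / (525,293) in top. The orange and yellow flat boxes are decoys. A looks thinner, so I'll confirm that with an enlarged crop.

```bash
python3 - <<'E'
import pickle,cv2,numpy as np
d=pickle.load(open("c0.pkl","rb"))
def crop(n,x,y,w,h,s):
    im=cv2.resize(d[n]["image"][y:y+h,x:x+w,::-1],(w*s,h*s),interpolation=cv2.INTER_NEAREST)
    for k in range(0,w,10): cv2.putText(im,str(x+k),(k*s,8),0,.28,(0,0,255),1)
    for k in range(0,h,10): cv2.putText(im,str(y+k),(0,k*s+4),0,.28,(0,0,255),1)
    return im
a=crop("top",260,168,100,36,8)
b=crop("top",155,160,66,90,6)[:,:400]; 
c=crop("scene",185,200,100,100,4)
o=np.zeros((600,800,3),np.uint8); o[:288]=a; o[290:600,:396]=cv2.resize(b,(396,540))[:310]
o[290:600,400:]=crop("scene",185,205,100,78,4)[:310]
cv2.imwrite("pics/crop1.png",o)
E
```

```text
(no output)
```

View pics/crop1.png

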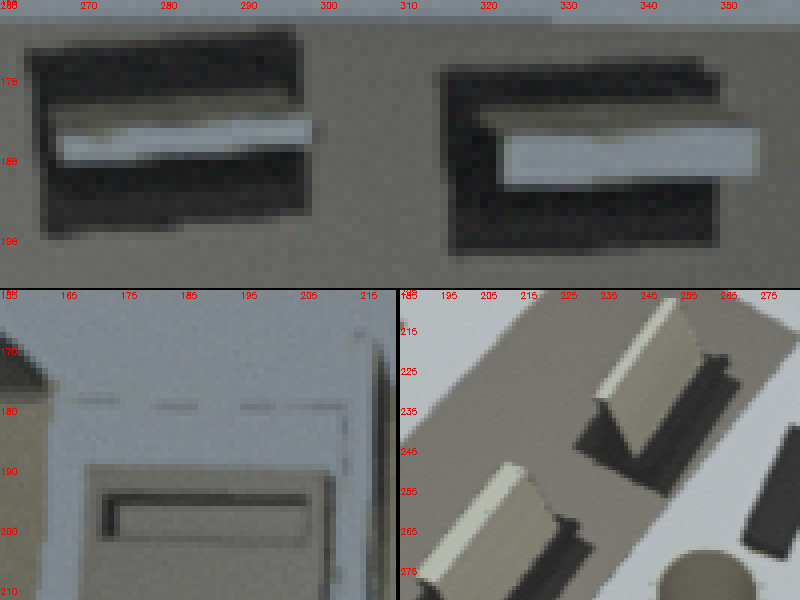

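The crop confirms it. A (top image px 266–298, row 184) has a top edge about 4 px wide, against about 6.5 px for B (px 322–354, row 186), so A is the slim drive. Next I'll triangulate A and measure the dock and panel.

```bash
cat > h.py <<'E'
import numpy as np, cv2
def ray(c,uv):
    d=np.array([(uv[0]-c["cx"])/c["fx"],(uv[1]-c["cy"])/c["fy"],1.]); R=c["R"]; return -R.T@c["t"], R.T@d
def onz(c,uv,z):
    o,d=ray(c,uv); return o+d*(z-o[2])/d[2]
def tri(c1,p1,c2,p2):
    P=lambda c:np.diag([1,1,1.])@np.array([[c["fx"],0,c["cx"]],[0,c["fy"],c["cy"]],[0,0,1]])@np.c_[c["R"],c["t"]]
    X=cv2.triangulatePoints(P(c1),P(c2),np.array(p1,float),np.array(p2,float))[:,0]; return X[:3]/X[3]
def proj(c,X):
    p=c["R"]@X+c["t"]; return c["cx"]+c["fx"]*p[0]/p[2],c["cy"]+c["fy"]*p[1]/p[2]
E
python3 - <<'E'
import pickle; from h import *
np.set_printoptions(precision=1,suppress=True)
d=pickle.load(open("c0.pkl","rb")); T,S=d["top"],d["scene"]
def blob(c,x,y,w,h,thr=None):
    g=cv2.cvtColor(c["image"],cv2.COLOR_RGB2GRAY)[y:y+h,x:x+w]
    t,m=cv2.threshold(g,thr or 0,255,cv2.THRESH_BINARY+(0 if thr else cv2.THRESH_OTSU))
    n,_,st,ce=cv2.connectedComponentsWithStats(m); k=1+np.argmax(st[1:,4]); lab=(_==k)
    p=np.argwhere(lab)[:,::-1].astype(np.float32)+[x,y]
    r=cv2.boxPoints(cv2.minAreaRect(p.astype(np.float32)))
    print("thr",t,"n",len(p),"c",p.mean(0),"box",r.round(1).tolist()); return p.mean(0),p
for nm,a,b in(("A",(262,176,42,16),(230,204,30,34)),("B",(318,178,40,18),(187,246,32,34))):
    ct,pt=blob(T,*a); cs,ps=blob(S,*b,thr=165)
    X=tri(T,ct,S,cs); print(nm,X)
    v=np.linalg.svd(pt-ct,full_matrices=False)[2][0]
    e=[onz(T,ct+s*v*15,X[2]) for s in(-1,1)]; dd=e[0]-e[1]; print("dir",dd, "yaw of long axis deg",np.degrees(np.arctan(-dd[0]/dd[1])))
g=cv2.cvtColor(T["image"],cv2.COLOR_RGB2GRAY)
print(g[178:242:1,190].tolist()); print(g[215,160:224].tolist()); print(g[205,160:224].tolist())
E
```

```text
thr 69.0 n 299 c [287.5 183.5] box [[267.0, 176.0], [303.0, 176.0], [303.0, 191.0], [267.0, 191.0]]
thr 165.0 n 70 c [243.7 219.2] box [[234.10000610351562, 230.39999389648438], [251.6999969482422, 206.10000610351562], [253.60000610351562, 207.39999389648438], [236.0, 231.6999969482422]]
A [ 602.3 -129.6   93.4]
dir [  4.3 -93.2   0. ] yaw of long axis deg 2.6361836185420535
thr 71.0 n 400 c [342.3 185.9] box [[321.0, 178.0], [357.0, 178.0], [357.0, 195.0], [321.0, 195.0]]
thr 165.0 n 167 c [201.8 263.2] box [[189.0, 275.20001220703125], [211.8000030517578, 247.1999969482422], [215.5, 250.1999969482422], [192.6999969482422, 278.20001220703125]]
B [ 594.7 -301.3   90.3]
dir [ -2.3 -93.4   0. ] yaw of long axis deg -1.422659162005228
[133, 135, 133, 133, 133, 135, 133, 131, 133, 136, 131, 120, 105, 107, 106, 96, 57, 58, 102, 108, 106, 108, 105, 92, 101, 108, 108, 107, 107, 106, 107, 108, 108, 107, 107, 111, 104, 72, 76, 104, 110, 106, 93, 105, 108, 111, 110, 107, 93, 94, 125, 134, 135, 134, 130, 134, 134, 134, 134, 132, 132, 133, 131, 126]
[112, 130, 133, 134, 132, 135, 134, 123, 113, 105, 85, 59, 52, 67, 68, 62, 62, 66, 67, 68, 64, 67, 67, 67, 65, 67, 68, 71, 68, 71, 72, 69, 72, 73, 71, 68, 69, 67, 70, 68, 75, 76, 73, 77, 83, 93, 108, 109, 76, 77, 120, 118, 128, 135, 136, 120, 90, 95, 76, 98, 110, 129, 133, 134]
[103, 112, 128, 135, 132, 133, 136, 132, 114, 104, 104, 103, 106, 103, 105, 105, 104, 105, 106, 107, 106, 106, 102, 109, 107, 107, 107, 106, 106, 106, 107, 110, 107, 110, 108, 109, 107, 110, 108, 106, 111, 110, 110, 106, 110, 113, 110, 110, 102, 72, 102, 129, 133, 135, 134, 124, 84, 81, 66, 89, 113, 131, 135, 133]
```

```bash
python3 - <<'E'
import pickle; from h import *
np.set_printoptions(precision=1,suppress=True)
d=pickle.load(open("c0.pkl","rb")); T,S=d["top"],d["scene"]
def blob(c,x,y,w,h,t):
    g=cv2.cvtColor(c["image"],cv2.COLOR_RGB2GRAY)[y:y+h,x:x+w]; m=(g>t).astype(np.uint8)
    n,l,st,ce=cv2.connectedComponentsWithStats(m); k=1+np.argmax(st[1:,4])
    p=np.argwhere(l==k)[:,::-1].astype(np.float32)+[x,y]; return p.astype(np.float32)
for nm,a,b in(("A",(262,178,42,13),(230,204,30,34)),("B",(318,178,40,18),(187,246,32,34))):
  for t,s in((100,160),(115,175)):
    pt=blob(T,*a,t); ps=blob(S,*b,s); ct,cs=pt.mean(0),ps.mean(0)
    rt,rs=cv2.minAreaRect(pt),cv2.minAreaRect(ps)
    X=tri(T,ct,S,cs); v=np.linalg.svd(pt-ct,full_matrices=False)[2][0]
    e=[onz(T,ct+q*v*15,X[2]) for q in(-1,1)]; dd=e[0]-e[1]
    print(nm,len(pt),len(ps),ct,cs,X,"rectc",tri(T,rt[0],S,rs[0]),rt[1],"yaw",np.degrees(np.arctan(-dd[0]/dd[1])))
# dock top: mask mid grey in top
g=cv2.cvtColor(T["image"],cv2.COLOR_RGB2GRAY)
x,y=166,186; m=cv2.inRange(g[y:y+46,x:x+47],0,118); m=cv2.morphologyEx(m,cv2.MORPH_OPEN,np.ones((3,3)))
n,l,st,ce=cv2.connectedComponentsWithStats(m);k=1+np.argmax(st[1:,4]); p=(np.argwhere(l==k)[:,::-1]+[x,y]).astype(np.float32)
r=cv2.minAreaRect(p); print("dock",r)
for z in(30,40): print(z,onz(T,r[0],z),[onz(T,q,z)[:2] for q in cv2.boxPoints(r)])
# panel top strip profile along rows
for row in(180,200,220,240): print(row,g[row,206:226].tolist())
E
```

```text
A 108 76 [282.9 184.8] [243.4 219.4] [ 598.2 -119.7   77.5] rectc [ 598.1 -118.6   77.4] (3.378554582595825, 31.2299747467041) yaw 5.09922657138276
A 96 56 [283.1 184.9] [243.5 219.5] [ 598.2 -120.    77.1] rectc [ 598.2 -119.5   78.4] (3.0726828575134277, 30.22855567932129) yaw 4.9690597754162384
B 193 176 [338.7 187. ] [202.1 262.8] [ 591.5 -294.9   79.1] rectc [ 591.4 -294.2   79. ] (6.0, 31.0) yaw 2.3800459510178373
B 177 147 [338.5 187. ] [201.8 263.2] [ 591.2 -295.1   77.2] rectc [ 591.5 -294.6   78. ] (5.493137836456299, 31.211009979248047) yaw 2.992639437487223
dock ((189.2918701171875, 208.37106323242188), (43.331851959228516, 38.575340270996094), 2.726311206817627)
30 [530.4 181.5  30. ] [array([471.3, 251.8]), array([597.3, 251.7]), array([590.7, 109.8]), array([464.9, 112.9])]
40 [529.  179.8  40. ] [array([470.5, 249.5]), array([595.3, 249.3]), array([588.8, 108.7]), array([464.1, 111.8])]
180 [132, 127, 128, 129, 131, 126, 126, 131, 132, 137, 126, 76, 46, 58, 92, 111, 132, 135, 134, 134]
200 [96, 107, 102, 69, 92, 128, 137, 133, 134, 130, 106, 87, 58, 80, 105, 118, 131, 134, 134, 133]
220 [109, 103, 67, 81, 128, 136, 133, 135, 136, 122, 71, 49, 70, 102, 112, 131, 134, 133, 133, 133]
240 [130, 129, 130, 127, 114, 130, 135, 136, 126, 70, 41, 62, 100, 113, 133, 135, 132, 134, 133, 136]
```

Emit:
move_arm(
  dp=[
    [40,40,0],
    [40,40,0],
    [40,40,0],
    [40,40,0],
    [40,40,0],
    [40,40,0],
    [40,40,0],
    [40,40,0],
    [40,40,0],
    [34,40,0],
  ],
  rotation=[
    [0,0,0.1344],
    [0,0,0.1344],
    [0,0,0.1344],
    [0,0,0.1344],
    [0,0,0.1344],
    [0,0,0.1344],
    [0,0,0.1344],
    [0,0,0.1344],
    [0,0,0.1344],
    [0,0,0.1344],
  ],
  hand=[1,1,1,1,1,1,1,1,1,1],
)

```text
clock: 1.35
eef_pos: [564.8, -121.5, 205.1]
eef_rot: [-3.141, -0.0, 1.662]
wrist_force: [0.1, -0.6, 1.6]
finger_gap: 93.8
finger_force: 0.0
```

Emit:
move_arm(
  dp=[
    [0,0,-10],
    [0,0,-10],
    [0,0,-10],
    [0,0,0],
  ],
  rotation=[
    [0.0111,-0.1275,0],
    [0.0111,-0.1275,0],
    [0.0111,-0.1275,0],
    [0,0,0],
  ],
  hand=[0.5,0.5,0.5,0.5],
)

```text
clock: 1.85
eef_pos: [562.3, -123.1, 174.4]
eef_rot: [2.76, -0.001, 1.657]
wrist_force: [-1.3, -0.8, 0.6]
finger_gap: 57.3
finger_force: 0.0
```

```bash
python3 - <<'E'
from cell import manip, camera
import cv2,pickle
s=manip.read_state(); c=camera("wrist"); pickle.dump((s,c),open("w1.pkl","wb"))
print(s["clock"],s["joints"].round(2),s["eef_pos"],s["eef_rot"],s["finger_gap"]); print({k:v for k,v in c.items() if k!="image"})
cv2.imwrite("pics/w1.png",cv2.resize(c["image"][:,:,::-1],(800,600),interpolation=cv2.INTER_CUBIC))
E
```

```text
1.85 [-0.35  0.2   1.77  0.22  0.84 -0.56] [ 562.2881445  -123.12044419  174.40740947] [ 2.76012379e+00 -1.01683266e-03  1.65691967e+00] 57.30192143198845
{'fx': 297.3186396354542, 'fy': 297.3186396354542, 'cx': 257.5248819070822, 'cy': 189.815721418164, 'mount': array([[-8.16729358e-04, -9.59197467e-01, -2.82735834e-01,
         8.29387533e+01],
       [ 9.99999637e-01, -7.15244680e-04, -4.62156406e-04,
        -5.25911282e-03],
       [ 2.41073954e-04, -2.82736109e-01,  9.59197704e-01,
        -1.79486819e+02],
       [ 0.00000000e+00,  0.00000000e+00,  0.00000000e+00,
         1.00000000e+00]])}
```

View pics/w1.png

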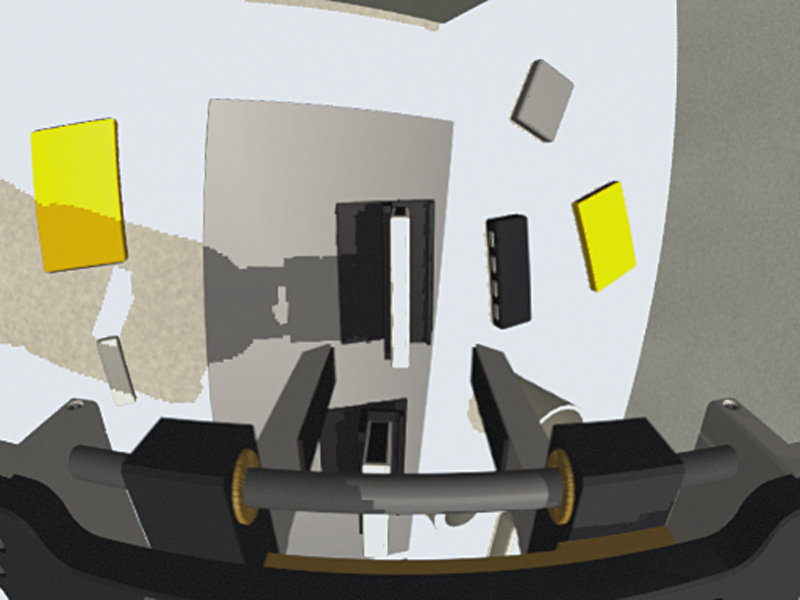

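The slim drive's white top edge shows at px (390–410, 207–367), nearly in line with the middle between the fingers. The fingers are at (300,420) and (500,420). The thick drive is behind it at (378,450–550).

```bash
cat >> h.py <<'E'
from scipy.spatial.transform import Rotation as Ro
def wray(s,c,uv):
    u=np.array([uv[0]-c["cx"],uv[1]-c["cy"]]); r=np.hypot(*u); th=r/c["fx"]
    d=np.r_[u/r*np.sin(th),np.cos(th)]; R=Ro.from_euler("xyz",s["eef_rot"]).as_matrix(); M=c["mount"]
    return s["eef_pos"]+R@M[:3,3], R@M[:3,:3]@d
def wonz(s,c,uv,z):
    o,d=wray(s,c,uv); return o+d*(z-o[2])/d[2]
E
python3 - <<'E'
import pickle; from h import *
np.set_printoptions(precision=1,suppress=True)
s,c=pickle.load(open("w1.pkl","rb"))
g=cv2.cvtColor(c["image"],cv2.COLOR_RGB2GRAY); x,y=244,125
m=(g[y:y+115,x:x+24]>200).astype(np.uint8)
n,l,st,ce=cv2.connectedComponentsWithStats(m);k=1+np.argmax(st[1:,4]);p=(np.argwhere(l==k)[:,::-1]+[x,y]).astype(np.float32)
print(st[k]);r=cv2.minAreaRect(p);print(r)
for row in (140,160,180,200,220): print(row,g[row,244:274].tolist())
for z in(74,77.5,81):
    b=[wonz(s,c,q,z) for q in cv2.boxPoints(r)]; ce=np.mean(b,0); W=np.array([wonz(s,c,q,z) for q in p])[:,:2]
    v=np.linalg.svd(W-W.mean(0),full_matrices=False)[2]; e=(W-W.mean(0))@v.T
    print(z,ce,"yaw",np.degrees(np.arctan(-v[0,0]/v[0,1])),"L,W",np.ptp(e,0))
R=Ro.from_euler("xyz",s["eef_rot"]).as_matrix(); print(R)
E
```

```text
[   6   14   12   96 1055]
((255.5, 186.5), (95.0, 11.0), 90.0)
140 [23, 32, 38, 36, 31, 80, 202, 239, 235, 234, 234, 234, 234, 234, 234, 235, 239, 242, 95, 52, 59, 61, 60, 60, 62, 59, 62, 61, 44, 30]
160 [29, 31, 35, 37, 31, 73, 203, 235, 230, 229, 228, 228, 228, 229, 228, 229, 234, 241, 92, 49, 56, 57, 60, 60, 58, 59, 60, 42, 37, 26]
180 [34, 25, 36, 35, 28, 57, 166, 225, 232, 229, 229, 229, 228, 229, 228, 214, 233, 239, 93, 43, 51, 53, 55, 56, 56, 56, 55, 38, 40, 25]
200 [29, 25, 34, 34, 27, 54, 161, 221, 231, 229, 228, 229, 228, 229, 229, 219, 233, 232, 87, 41, 50, 51, 52, 52, 50, 54, 45, 39, 33, 34]
220 [164, 127, 53, 28, 29, 44, 135, 223, 227, 230, 229, 228, 228, 229, 228, 214, 231, 226, 152, 146, 150, 152, 150, 148, 149, 151, 149, 150, 143, 73]
74 [ 600.1 -120.1   74. ] yaw 5.428507128964082 L,W [101.1  12. ]
77.5 [ 598.7 -119.2   77.5] yaw 5.428507128964079 L,W [99.8 11.9]
81 [ 597.2 -118.2   81. ] yaw 5.428507128964081 L,W [98.5 11.7]
[[-0.1  0.9  0.4]
 [ 1.   0.1  0. ]
 [ 0.   0.4 -0.9]]
```

Emit:
move_arm(
  dp=[
    [7.7,0.8,-20],
    [7.7,0.8,-20],
    [7.8,0.8,-20],
    [8,0.8,-21],
    [8,0.8,-21],
    [7.5,0.8,-20],
    [0,0,0],
    [0,0,0],
  ],
  rotation=[
    [0,0,0.008],
    [0,0,0],
    [0,0,0],
    [0,0,0],
    [0,0,0],
    [0,0,0],
    [0,0,0],
    [0,0,0],
  ],
  hand=[0.5,0.5,0.5,0.5,0.5,0.5,0.5,0.5],
  newtons=20,
)

```text
clock: 2.9
eef_pos: [611.0, -118.3, 54.4]
eef_rot: [2.758, 0.0, 1.666]
wrist_force: [0.7, -0.9, 0.8]
finger_gap: 47.1
finger_force: 0.0
```

Emit:
move_arm(
  dp=[
    [0,0,0],
    [0,0,0],
    [0,0,0],
    [0,0,0],
    [0,0,0],
    [0,0,0],
    [0,0,0],
    [0,0,0],
  ],
  rotation=[
    [0,0,0],
    [0,0,0],
    [0,0,0],
    [0,0,0],
    [0,0,0],
    [0,0,0],
    [0,0,0],
    [0,0,0],
  ],
  hand=[0.3,0.2,0.15,0.1,0.05,0.05,0.05,0.05],
  newtons=20,
)

```text
clock: 3.9
eef_pos: [610.4, -118.3, 53.6]
eef_rot: [2.758, 0.0, 1.666]
wrist_force: [-4.0, -0.0, 5.1]
finger_gap: 12.0
finger_force: 20.0
```

Emit:
move_arm(
  dp=[
    [-3.7,-0.4,9.3],
    [-7.5,-0.7,18.5],
    [-7.5,-0.7,18.5],
    [-7.5,-0.7,18.5],
    [-7.5,-0.7,18.5],
    [0,0,30],
    [0,0,30],
    [0,0,30],
    [0,0,0],
  ],
  rotation=[
    [0,0,0],
    [0,0,0],
    [0,0,0],
    [0,0,0],
    [0,0,0],
    [-0.0125,0.1277,0],
    [-0.0125,0.1277,0],
    [-0.0125,0.1277,0],
    [0,0,0],
  ],
  hand=[0.05,0.05,0.05,0.05,0.05,0.05,0.05,0.05,0.05],
)

```text
clock: 5.03
eef_pos: [578.1, -121.4, 228.5]
eef_rot: [3.14, 0.002, 1.667]
wrist_force: [-0.3, 0.4, -2.2]
finger_gap: 11.8
finger_force: 20.0
```

Emit:
move_arm(
  dp=[
    [-14,40,0],
    [-14,40,0],
    [-14,40,0],
    [-14,40,0],
    [-14,20,0],
    [0,0,0],
    [0,0,0],
  ],
  rotation=[
    [0,0,0],
    [0,0,0],
    [0,0,0],
    [0,0,0],
    [0,0,0],
    [0,0,0],
    [0,0,0],
  ],
  hand=[0.05,0.05,0.05,0.05,0.05,0.05,0.05],
)

```text
clock: 5.9
eef_pos: [506.8, 57.8, 226.2]
eef_rot: [-3.141, 0.001, 1.666]
wrist_force: [-0.3, -0.6, -1.1]
finger_gap: 12.3
finger_force: 20.0
```

```bash
python3 - <<'E'
from cell import manip, camera
import cv2,pickle
s=manip.read_state(); c=camera("wrist"); pickle.dump((s,c),open("w2.pkl","wb"))
print(s["clock"],s["eef_pos"],s["eef_rot"],s["finger_gap"],s["finger_force"],s["wrist_force"],s["moment"])
cv2.imwrite("pics/w2.png",cv2.resize(c["image"][:,:,::-1],(800,600),interpolation=cv2.INTER_CUBIC))
E
```

```text
5.9 [506.77533239  57.82105179 226.20421848] [-3.14118791e+00  7.97871168e-04  1.66559757e+00] 12.269783621591396 19.9982687830925 [-0.28279395 -0.61863877 -1.0746279 ] [-0.05204364 -0.08320815 -0.02264431]
```

View pics/w2.png

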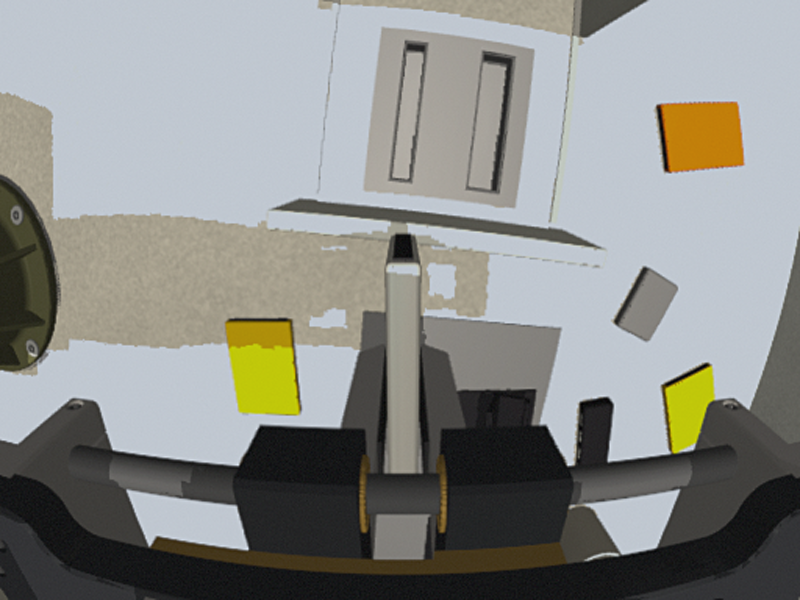

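The dock is clear in this view. Its corners are near (384,28), (534,47), (517,207) and (364,190). The narrow slot is the left one, from (405,40) to (400,183). The held drive's front top edge is at (403,265).

```bash
python3 - <<'E'
import pickle; from h import *
from scipy.optimize import minimize_scalar
np.set_printoptions(precision=2,suppress=True)
s,c=pickle.load(open("w2.pkl","rb")); k=512/800
g=cv2.cvtColor(c["image"],cv2.COLOR_RGB2GRAY); hsv=cv2.cvtColor(c["image"],cv2.COLOR_RGB2HSV)
print(g[60,225:345].tolist())
m=cv2.inRange(g,0,176); m[:12]=0; m[135:]=0; m[:,:228]=0; m[:,348:]=0
m=cv2.morphologyEx(m,cv2.MORPH_OPEN,np.ones((3,3)))
cs,_=cv2.findContours(m,cv2.RETR_EXTERNAL,cv2.CHAIN_APPROX_NONE)
for cc in sorted(cs,key=cv2.contourArea)[-2:]:
    print("contour",cv2.contourArea(cc),cv2.approxPolyDP(cc,6,True)[:,0].tolist())
# slots: dark outlines inside
d=((g<125)).astype(np.uint8)
n,l,st,ce=cv2.connectedComponentsWithStats(d[15:130,230:345],connectivity=8)
for i in range(1,n):
    if st[i,4]>40: 
        p=(np.argwhere(l==i)[:,::-1]+[230,15]).astype(np.float32); r=cv2.minAreaRect(p); print("dark",st[i],r[0],r[1],r[2])
for row in(40,60,80,100): print(row,g[row,240:285].tolist())
# held drive
print("col257",g[140:185,257].tolist()); print("row200",g[200,240:280].tolist())
E
```

```text
[199, 200, 199, 199, 199, 198, 198, 199, 198, 199, 200, 199, 199, 190, 171, 162, 164, 164, 164, 163, 162, 163, 162, 163, 163, 163, 165, 163, 166, 155, 110, 85, 166, 171, 171, 171, 171, 169, 171, 171, 171, 173, 172, 117, 97, 138, 164, 164, 164, 163, 164, 162, 163, 162, 163, 163, 161, 161, 162, 163, 162, 162, 161, 162, 161, 161, 161, 160, 160, 160, 159, 159, 160, 160, 159, 158, 158, 159, 161, 160, 123, 117, 160, 165, 162, 161, 162, 161, 160, 160, 159, 160, 160, 160, 159, 161, 143, 83, 39, 37, 62, 105, 124, 155, 153, 152, 150, 150, 151, 151, 150, 150, 148, 149, 185, 201, 200, 198, 198, 198]
contour 104.0 [[320, 12], [347, 18]]
contour 10137.5 [[244, 18], [233, 121], [329, 132], [341, 31]]
dark [ 19  11  25  91 486] (261.0272521972656, 71.0599136352539) (15.287969589233398, 90.4406509399414) 6.483074188232422
dark [ 68  17  32  92 770] (313.8352355957031, 77.83574676513672) (22.00414276123047, 89.89816284179688) 6.753573894500732
40 [196, 180, 159, 162, 161, 160, 161, 162, 162, 162, 163, 162, 161, 161, 160, 164, 165, 123, 95, 93, 170, 169, 166, 167, 166, 166, 167, 165, 168, 168, 130, 84,
[... 461 characters left out ...]
 165, 165, 163, 163, 163, 165, 164, 165, 162, 164, 164, 163]
100 [166, 166, 168, 167, 166, 169, 168, 169, 170, 171, 127, 90, 130, 171, 174, 175, 172, 173, 173, 174, 175, 175, 170, 94, 77, 105, 169, 169, 167, 166, 167, 167, 167, 167, 168, 166, 165, 166, 165, 166, 165, 165, 164, 165, 163]
col257 [80, 84, 108, 145, 160, 159, 159, 160, 149, 101, 31, 13, 18, 9, 16, 13, 16, 17, 19, 16, 14, 17, 23, 14, 18, 48, 62, 85, 143, 186, 201, 199, 199, 199, 200, 172, 157, 158, 159, 159, 158, 156, 158, 158, 158]
row200 [82, 78, 85, 84, 96, 94, 77, 109, 132, 145, 159, 158, 155, 154, 156, 155, 155, 156, 155, 156, 155, 154, 154, 154, 153, 156, 140, 124, 103, 131, 168, 193, 203, 202, 201, 202, 201, 200, 200, 200]
```

```bash
python3 - <<'E'
import pickle; from h import *
np.set_printoptions(precision=2,suppress=True)
s,c=pickle.load(open("w2.pkl","rb"))
g=cv2.cvtColor(c["image"],cv2.COLOR_RGB2GRAY)
m=cv2.inRange(g,0,180); m[:12]=0; m[135:]=0; m[:,:228]=0; m[:,348:]=0
m=cv2.morphologyEx(m,cv2.MORPH_OPEN,np.ones((3,3)))
cc=max(cv2.findContours(m,cv2.RETR_EXTERNAL,cv2.CHAIN_APPROX_NONE)[0],key=cv2.contourArea)[:,0]
def W(p,z): return np.array([wonz(s,c,q,z)[:2] for q in p]).astype(np.float32)
def dark(x0,x1):
    d=(g<135).astype(np.uint8); n,l,st,ce=cv2.connectedComponentsWithStats(d[15:130,x0:x1]); i=1+np.argmax(st[1:,4])
    return np.argwhere(l==i)[:,::-1]+[x0,15]
A,B=dark(242,275),dark(290,332)
for z in(30,33,36,39,42,45):
    r=cv2.minAreaRect(W(cc,z)); a=cv2.minAreaRect(W(A,z)); b=cv2.minAreaRect(W(B,z))
    print(z,"dock",np.array(r[0]),np.array(r[1])+.0,r[2],"\n   n",np.array(a[0]),np.array(a[1]),a[2],"w",np.array(b[0]),np.array(b[1]),b[2],np.hypot(*(np.array(a[0])-b[0])))
print(W([(257,175)],0)*0+wonz(s,c,(257.3,169),252.8)[:2], wonz(s,c,(257.3,165.),252.8),wonz(s,c,(257.5,200.),252.8))
E
```

```text
30 dock [532.4  183.18] [136.97 125.8 ] 88.9625244140625 
   n [498.95 184.18] [117.08  19.38] 89.09180450439453 w [565.84 183.19] [117.39  28.72] 88.84957885742188 66.89933484179748
33 dock [532.13 182.84] [135.88 124.79] 88.96253204345703 
   n [498.95 183.83] [116.14  19.23] 89.0918197631836 w [565.3  182.85] [116.46  28.49] 88.84954833984375 66.36503632897606
36 dock [531.87 182.5 ] [134.78 123.79] 88.96253204345703 
   n [498.95 183.48] [115.21  19.07] 89.09178924560547 w [564.77 182.51] [115.52  28.26] 88.84951782226562 65.83070639987575
39 dock [531.6  182.16] [133.69 122.78] 88.96253204345703 
   n [498.95 183.13] [114.27  18.92] 89.091796875 w [564.23 182.17] [114.58  28.03] 88.8494873046875 65.29643795028397
42 dock [531.33 181.82] [132.59 121.78] 88.9625244140625 
   n [498.94 182.78] [113.34  18.76] 89.091796875 w [563.7  181.83] [113.64  27.8 ] 88.8494644165039 64.76207795795766
45 dock [531.06 181.48] [131.5  120.77] 88.96253204345703 
   n [498.94 182.44] [112.4   18.61] 89.09178161621094 w [563.16 181.49] [112.71  27.57] 88.84961700439453 64.22759545763343
[[501.84 106.95]] [501.64 109.09 252.8 ] [503.56  89.87 252.8 ]
```

Emit:
move_arm(
  dp=[
    [-2.8,33,0],
    [-2.8,33,0],
    [-2.7,33.5,0],
    [0,0,-30],
    [0,0,-30],
    [0,0,-30],
    [0,0,-30],
    [0,0,-6],
    [0,0,0],
  ],
  rotation=[
    [0,0,-0.0374],
    [0,0,-0.0374],
    [0,0,-0.0375],
    [0,0,0],
    [0,0,0],
    [0,0,0],
    [0,0,0],
    [0,0,0],
    [0,0,0],
  ],
  hand=[0.05,0.05,0.05,0.05,0.05,0.05,0.05,0.05,0.05],
)

```text
clock: 7.08
eef_pos: [498.9, 157.6, 101.1]
eef_rot: [-3.141, 0.001, 1.553]
wrist_force: [0.3, -0.4, -1.4]
finger_gap: 11.7
finger_force: 20.0
```

```bash
python3 - <<'E'
from cell import manip, camera
import cv2,pickle
s=manip.read_state(); c=camera("wrist"); pickle.dump((s,c),open("w3.pkl","wb"))
print(s["clock"],s["eef_pos"],s["eef_rot"],s["finger_gap"],s["finger_force"],s["wrist_force"],s["moment"])
im=c["image"][:,:,::-1][20:200,155:395]
cv2.imwrite("pics/w3.png",cv2.resize(im,(800,600),interpolation=cv2.INTER_NEAREST))
E
```

```text
7.075 [498.90372595 157.60665324 101.1293574 ] [-3.14090009e+00  8.61054768e-04  1.55298780e+00] 11.746466859455676 19.998289346694946 [ 0.30646683 -0.39369021 -1.3800957 ] [-0.04629946 -0.06438495 -0.01045128]
```

View pics/w3.png

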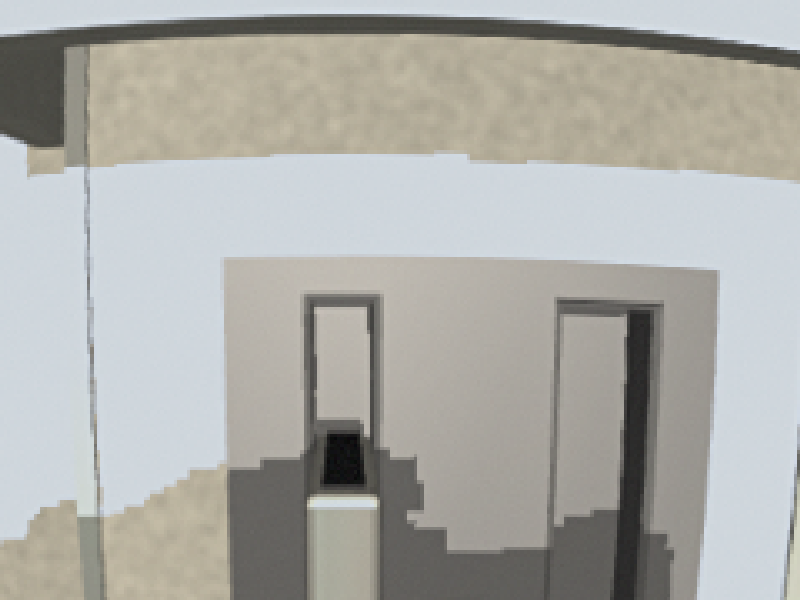

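The drive's bottom end (crop px 322–366) lines up with the narrow slot's outline (304–382): centres at 344 and 343. It's aligned across the slot, so I'll slide 25 mm along it and go down.

Emit:
move_arm(
  dp=[
    [0.2,10,0],
    [0.1,10,0],
    [0,4.7,0],
    [0,0,0],
    [0,0,-6],
    [0,0,-6],
    [0,0,-6],
    [0,0,-6],
    [0,0,-6],
    [0,0,0],
  ],
  rotation=[
    [0,0,0],
    [0,0,0],
    [0,0,0],
    [0,0,0],
    [0,0,0],
    [0,0,0],
    [0,0,0],
    [0,0,0],
    [0,0,0],
    [0,0,0],
  ],
  hand=[0.05,0.05,0.05,0.05,0.05,0.05,0.05,0.05,0.05,0.05],
)

```text
clock: 8.38
eef_pos: [498.5, 182.6, 70.2]
eef_rot: [-3.14, 0.001, 1.554]
wrist_force: [-0.2, -0.3, -1.7]
finger_gap: 12.3
finger_force: 20.0
```

Emit:
move_arm(
  dp=[
    [0,0,-2],
    [0,0,-2],
    [0,0,-1.5],
    [0,0,-1.5],
    [0,0,-1],
    [0,0,0],
  ],
  rotation=[
    [0,0,0],
    [0,0,0],
    [0,0,0],
    [0,0,0],
    [0,0,0],
    [0,0,0],
  ],
  hand=[0.05,0.05,0.05,0.05,0.05,0.05],
)

```text
clock: 9.12
eef_pos: [498.7, 182.7, 62.7]
eef_rot: [-3.14, 0.001, 1.554]
wrist_force: [0.0, -0.4, -1.1]
finger_gap: 12.0
finger_force: 20.0
```

Emit:
move_arm(
  dp=[
    [0,0,-1],
    [0,0,-1],
    [0,0,0],
  ],
  rotation=[
    [0,0,0],
    [0,0,0],
    [0,0,0],
  ],
  hand=[0.05,0.05,0.05],
)

```text
clock: 9.5
eef_pos: [498.7, 182.6, 60.6]
eef_rot: [-3.14, 0.001, 1.554]
wrist_force: [0.4, -0.0, -2.3]
finger_gap: 12.2
finger_force: 20.0
```

Emit:
move_arm(
  dp=[
    [0,0,-1],
    [0,0,-1],
    [0,0,0],
  ],
  rotation=[
    [0,0,0],
    [0,0,0],
    [0,0,0],
  ],
  hand=[0.05,0.05,0.05],
)

```text
clock: 9.88
eef_pos: [498.7, 182.6, 58.6]
eef_rot: [-3.14, 0.001, 1.554]
wrist_force: [0.2, 0.0, -2.6]
finger_gap: 11.6
finger_force: 20.0
```

Emit:
move_arm(
  dp=[
    [0,0,-1],
    [0,0,-1],
    [0,0,0],
  ],
  rotation=[
    [0,0,0],
    [0,0,0],
    [0,0,0],
  ],
  hand=[0.05,0.05,0.05],
)

```text
clock: 10.25
eef_pos: [499.0, 182.8, 58.1]
eef_rot: [-3.141, 0.001, 1.554]
wrist_force: [-6.9, -1.1, 16.0]
finger_gap: 11.8
finger_force: 20.0
```

Emit:
move_arm(
  dp=[
    [0,0,-1],
    [0,0,-1],
    [0,0,0],
  ],
  rotation=[
    [0,0,0],
    [0,0,0],
    [0,0,0],
  ],
  hand=[0.05,0.05,0.05],
)

```text
clock: 10.62
eef_pos: [499.3, 183.2, 57.4]
eef_rot: [3.141, -0.0, 1.554]
wrist_force: [-11.8, -1.1, 30.4]
finger_gap: 12.2
finger_force: 20.1
```

Emit:
move_arm(
  dp=[
    [0,0,1.5],
    [0,0,1.5],
    [0,0,0],
    [0,0,0],
  ],
  rotation=[
    [0,0,0],
    [0,0,0],
    [0,0,0],
    [0,0,0],
  ],
  hand=[0.05,0.05,0.05,0.05],
  newtons=5,
)

```text
clock: 11.12
eef_pos: [498.7, 182.6, 57.5]
eef_rot: [-3.14, 0.001, 1.554]
wrist_force: [-0.5, -0.6, -2.4]
finger_gap: 12.1
finger_force: 5.0
```

Emit:
move_arm(
  dp=[
    [0,0,0],
    [0,0,0],
    [0,0,0],
    [0,0,0],
    [0,0,0],
  ],
  rotation=[
    [0,0,0],
    [0,0,0],
    [0,0,0],
    [0,0,0],
    [0,0,0],
  ],
  hand=[0.15,0.18,0.22,0.3,0.4],
)

```text
clock: 11.75
eef_pos: [498.8, 182.7, 57.7]
eef_rot: [-3.141, 0.001, 1.554]
wrist_force: [-0.4, 0.2, 0.7]
finger_gap: 34.4
finger_force: 0.0
```

```bash
python3 - <<'E'
from cell import manip, camera
import cv2,numpy as np,pickle
s=manip.read_state(); print(s["clock"],s["eef_pos"],s["finger_gap"],s["finger_force"],s["wrist_force"])
w=camera("wrist"); S=camera("scene"); pickle.dump((s,w,S),open("w4.pkl","wb"))
a=cv2.resize(w["image"][20:320,155:395,::-1],(480,600)); b=cv2.resize(S["image"][110:210,225:305,::-1],(320,400),interpolation=cv2.INTER_CUBIC)
o=np.zeros((600,800,3),np.uint8);o[:,:480]=a;o[:400,480:]=b;cv2.imwrite("pics/w4.png",o)
E
```

```text
11.75 [498.76722044 182.65498639  57.7447489 ] 34.439749520458676 0.0 [-0.35454111  0.16561381  0.66224038]
```

View pics/w4.png

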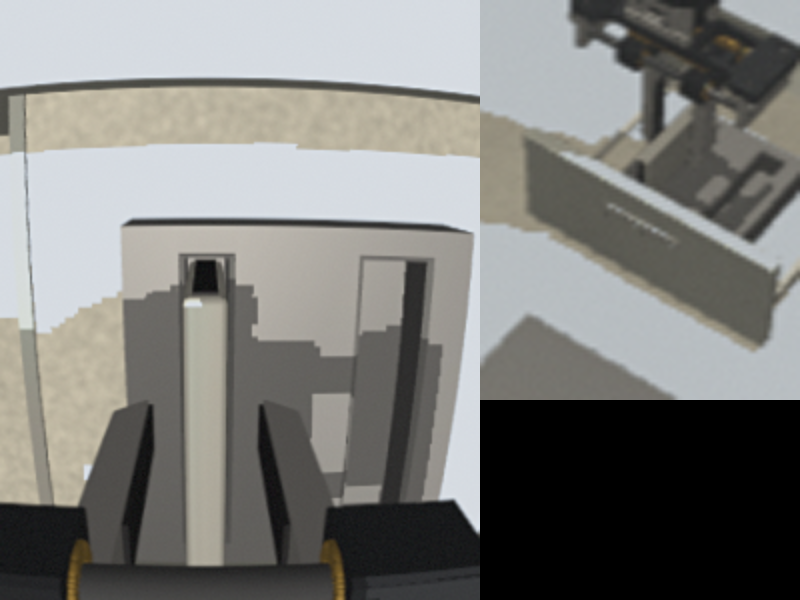

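The slim drive stands in the narrow slot: its top runs from (205,300) down and its end is at (205,275), inside the slot outline. Both fingers are clear of it, so I'll retreat upwards and check the height.

Emit:
move_arm(
  dp=[
    [0,0,4],
    [0,0,10],
    [0,0,20],
    [0,0,30],
    [0,0,30],
    [0,-30,30],
    [0,-50,20],
    [0,-20,0],
    [0,0,0],
  ],
  rotation=[
    [0,0,0],
    [0,0,0],
    [0,0,0],
    [0,0,0],
    [0,0,0],
    [0,0,0],
    [0,0,0],
    [0,0,0],
    [0,0,0],
  ],
  hand=[0.45,0.45,0.45,0.45,0.45,0.45,0.45,0.45,0.45],
)

```text
clock: 12.98
eef_pos: [498.9, 81.8, 202.6]
eef_rot: [3.141, 0.001, 1.552]
wrist_force: [-0.9, 0.4, 0.4]
finger_gap: 42.0
finger_force: 0.0
```

```bash
python3 - <<'E'
from cell import manip, camera
import cv2,numpy as np,pickle
s=manip.read_state(); print(s["clock"],s["eef_pos"],s["eef_rot"],s["finger_gap"])
w=camera("wrist"); pickle.dump((s,w),open("w5.pkl","wb"))
cv2.imwrite("pics/w5.png",cv2.resize(w["image"][10:190,155:395,::-1],(800,600),interpolation=cv2.INTER_NEAREST))
E
```

```text
12.975 [498.86879158  81.76381764 202.61752242] [3.14145736e+00 9.00580178e-04 1.55170742e+00] 42.02145378840126
```

View pics/w5.png

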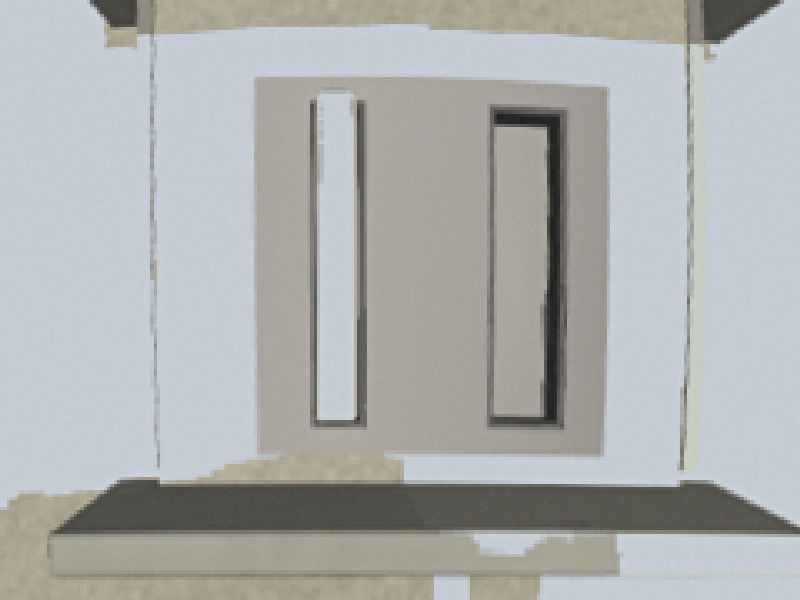

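The retreat is clean. The drive's top (px 317–356, rows 92–420) is centred over the narrow slot (310–366). The panel's top edge is at rows 533–575. Next I'll check the drive's height and locate the panel.

```bash
python3 - <<'E'
import pickle; from h import *
np.set_printoptions(precision=1,suppress=True)
s,c=pickle.load(open("w5.pkl","rb")); f=lambda x,y:(155+x/3.3333-.5,10+y/3.3333-.5)
for z in(79,83,87,91): a,b=wonz(s,c,f(336,92),z),wonz(s,c,f(336.5,420),z); print(z,a,b,np.hypot(*(a-b)[:2]),(a+b)/2)
for p in((50,575),(618,575),(50,534),(800,534)): print(p,wonz(s,c,f(*p),100))
for p in((312,101),(366,101),(312,426),(366,426)): print("mouth",wonz(s,c,f(*p),43))
E
```

```text
79 [499.4 234.7  79. ] [497.5 133.1  79. ] 101.59893171733094 [498.5 183.9  79. ]
83 [499.4 233.7  83. ] [497.6 133.5  83. ] 100.25773587559937 [498.5 183.6  83. ]
87 [499.4 232.8  87. ] [497.6 133.9  87. ] 98.9165400338678 [498.5 183.4  87. ]
91 [499.5 231.9  91. ] [497.6 134.3  91. ] 97.57534419213623 [498.5 183.1  91. ]
(50, 575) [409.8  91.5 100. ]
(618, 575) [581.7  88.1 100. ]
(50, 534) [411.  104.2 100. ]
(800, 534) [642.1 100.6 100. ]
mouth [491.2 239.9  43. ]
mouth [509.3 239.5  43. ]
mouth [488.8 127.4  43. ]
mouth [507.2 127.   43. ]
```

Emit:
move_arm(
  dp=[
    [15,-11,0],
    [14,-11,0],
    [0,0,0],
    [0,0,-30],
    [0,0,-30],
    [0,0,-30],
    [0,0,-30],
    [0,0,-22],
    [0,0,0],
  ],
  rotation=[
    [0,0,0],
    [0,0,0],
    [0,0,0],
    [0,0,0],
    [0,0,0],
    [0,0,0],
    [0,0,0],
    [0,0,0],
    [0,0,0],
  ],
  hand=[0,0,0,0,0,0,0,0,0],
  newtons=15,
)

```text
clock: 14.15
eef_pos: [526.9, 60.8, 58.4]
eef_rot: [-3.137, 0.001, 1.554]
wrist_force: [0.7, 1.1, 0.7]
finger_gap: 0.5
finger_force: 0.0
```

Emit:
move_arm(
  dp=[
    [0,6,0],
    [0,6,0],
    [0,4,0],
    [0,3,0],
    [0,3,0],
    [0,3,0],
    [0,3,0],
    [0,4,0],
    [0,4,0],
    [0,4,0],
  ],
  rotation=[
    [0,0,0],
    [0,0,0],
    [0,0,0],
    [0,0,0],
    [0,0,0],
    [0,0,0],
    [0,0,0],
    [0,0,0],
    [0,0,0],
    [0,0,0],
  ],
  hand=[0,0,0,0,0,0,0,0,0,0],
)

```text
clock: 15.4
eef_pos: [527.7, 101.0, 59.7]
eef_rot: [-3.14, 0.001, 1.554]
wrist_force: [2.4, -2.0, 0.3]
finger_gap: 0.2
finger_force: 1.1
```

Emit:
move_arm(
  dp=[
    [0.1,5,0],
    [0.1,6,0],
    [0.1,6,0],
    [0.1,6,0],
    [0.1,6,0],
    [0.1,6,0],
    [0.1,6,0],
    [0.1,6,0],
    [0.1,6,0],
    [0.1,6,0],
  ],
  rotation=[
    [0,0,0],
    [0,0,0],
    [0,0,0],
    [0,0,0],
    [0,0,0],
    [0,0,0],
    [0,0,0],
    [0,0,0],
    [0,0,0],
    [0,0,0],
  ],
  hand=[0,0,0,0,0,0,0,0,0,0],
)

```text
clock: 16.65
eef_pos: [528.7, 160.0, 59.7]
eef_rot: [-3.14, 0.001, 1.554]
wrist_force: [2.3, -2.8, -1.5]
finger_gap: 0.6
finger_force: 1.1
```

Emit:
move_arm(
  dp=[
    [0.1,6,0],
    [0.1,6,0],
    [0.1,6,0],
    [0.1,6,0],
    [0.1,6,0],
    [0.1,6,0],
    [0.1,6,0],
    [0.1,6,0],
    [0.1,6,0],
    [0.1,6,0],
  ],
  rotation=[
    [0,0,0],
    [0,0,0],
    [0,0,0],
    [0,0,0],
    [0,0,0],
    [0,0,0],
    [0,0,0],
    [0,0,0],
    [0,0,0],
    [0,0,0],
  ],
  hand=[0,0,0,0,0,0,0,0,0,0],
)

```text
clock: 17.9
eef_pos: [529.7, 220.0, 59.7]
eef_rot: [-3.14, 0.001, 1.554]
wrist_force: [0.6, -1.8, -1.7]
finger_gap: 0.6
finger_force: 1.1
```

Emit:
move_arm(
  dp=[
    [0.1,4,0],
    [0.1,3,0],
    [0,3,0],
    [0,3,0],
    [0,3,0],
  ],
  rotation=[
    [0,0,0],
    [0,0,0],
    [0,0,0],
    [0,0,0],
    [0,0,0],
  ],
  hand=[0,0,0,0,0],
)

```text
clock: 18.52
eef_pos: [530.0, 235.8, 59.7]
eef_rot: [-3.141, 0.001, 1.554]
wrist_force: [-0.2, -2.4, -2.0]
finger_gap: 0.4
finger_force: 1.1
```

Emit:
move_arm(
  dp=[
    [0,2.5,0],
    [0.1,2,0],
    [0,2,0],
    [0.1,2,0],
    [0,2,0],
    [0,2,0],
  ],
  rotation=[
    [0,0,0],
    [0,0,0],
    [0,0,0],
    [0,0,0],
    [0,0,0],
    [0,0,0],
  ],
  hand=[0,0,0,0,0,0],
)

```text
clock: 19.27
eef_pos: [530.2, 248.3, 59.7]
eef_rot: [-3.141, 0.001, 1.554]
wrist_force: [0.7, -2.2, -1.1]
finger_gap: 0.5
finger_force: 1.0
```

```bash
python3 - <<'E'
from cell import manip, camera
from h import *
c=camera("top"); g=cv2.cvtColor(c["image"],cv2.COLOR_RGB2GRAY)
for r in(175,200,225): print(r,g[r,135:200].tolist())
E
```

```text
175 [149, 146, 142, 132, 106, 98, 81, 60, 58, 55, 60, 57, 65, 59, 52, 57, 66, 69, 69, 71, 67, 56, 52, 40, 34, 30, 35, 43, 48, 52, 54, 53, 49, 41, 39, 61, 106, 144, 150, 147, 147, 147, 147, 147, 147, 146, 147, 145, 149, 147, 146, 148, 149, 148, 145, 146, 150, 149, 147, 144, 149, 147, 148, 149, 150]
200 [63, 63, 59, 58, 57, 57, 57, 57, 54, 55, 52, 54, 49, 48, 48, 44, 44, 42, 39, 39, 44, 64, 69, 68, 66, 66, 64, 43, 26, 31, 29, 30, 30, 31, 62, 121, 142, 143, 143, 143, 143, 141, 139, 125, 115, 114, 115, 115, 117, 118, 120, 116, 115, 118, 117, 117, 121, 141, 149, 148, 146, 148, 150, 147, 146]
225 [60, 61, 62, 58, 61, 61, 58, 59, 56, 60, 57, 57, 57, 58, 58, 59, 58, 57, 55, 56, 56, 54, 55, 55, 52, 47, 43, 40, 43, 40, 41, 38, 37, 34, 33, 33, 28, 31, 48, 95, 111, 116, 111, 110, 113, 111, 120, 145, 150, 149, 145, 143, 135, 121, 118, 115, 114, 114, 111, 114, 109, 110, 115, 115, 115]
```

Still sliding freely, so I'll keep going slowly.

Emit:
move_arm(
  dp=[
    [0,2,0],
    [0,2,0],
    [0.1,2,0],
    [0,2,0],
  ],
  rotation=[
    [0,0,0],
    [0,0,0],
    [0,0,0],
    [0,0,0],
  ],
  hand=[0,0,0,0],
)

```text
clock: 19.82
eef_pos: [530.3, 256.3, 59.8]
eef_rot: [-3.141, 0.001, 1.554]
wrist_force: [1.1, -2.7, -0.9]
finger_gap: 0.5
finger_force: 1.0
```

Emit:
move_arm(
  dp=[
    [0,2,0],
    [0,2,0],
    [0.1,2,0],
    [0,1,0],
  ],
  rotation=[
    [0,0,0],
    [0,0,0],
    [0,0,0],
    [0,0,0],
  ],
  hand=[0,0,0,0],
)

```text
clock: 20.32
eef_pos: [530.2, 258.2, 59.8]
eef_rot: [-3.138, 0.01, 1.553]
wrist_force: [-6.6, -46.0, 14.9]
finger_gap: 0.7
finger_force: 23.3
```

Emit:
move_arm(
  dp=[
    [0,-3,0],
    [0,-4,0],
    [0,-6,0],
    [0,-20,0],
    [0,-30,0],
    [0,-30,20],
    [0,-30,30],
    [0,-30,30],
    [0,-30,30],
    [0,0,0],
  ],
  rotation=[
    [0,0,0],
    [0,0,0],
    [0,0,0],
    [0,0,0],
    [0,0,0],
    [0,0,0],
    [0,0,0],
    [0,0,0],
    [0,0,0],
    [0,0,0],
  ],
  hand=[0,0,0,0,0,0,0,0,0,0],
)

```text
clock: 21.58
eef_pos: [531.1, 78.2, 171.7]
eef_rot: [3.139, 0.001, 1.551]
wrist_force: [-0.1, -0.3, -0.7]
finger_gap: 0.0
finger_force: 0.0
```

```bash
python3 - <<'E'
from cell import manip, camera
from h import *
s=manip.read_state(); w=camera("wrist"); S=camera("scene")
a=cv2.resize(w["image"][:,100:420,::-1],(480,576)); b=cv2.resize(S["image"][70:200,205:385,::-1],(320,231),interpolation=cv2.INTER_CUBIC)
o=np.zeros((600,800,3),np.uint8);o[:576,:480]=a;o[:231,480:]=b;cv2.imwrite("pics/w6.png",o); print(s["clock"],s["eef_pos"])
E
```

```text
21.575 [531.10170951  78.21487685 171.72636522]
```

View pics/w6.png

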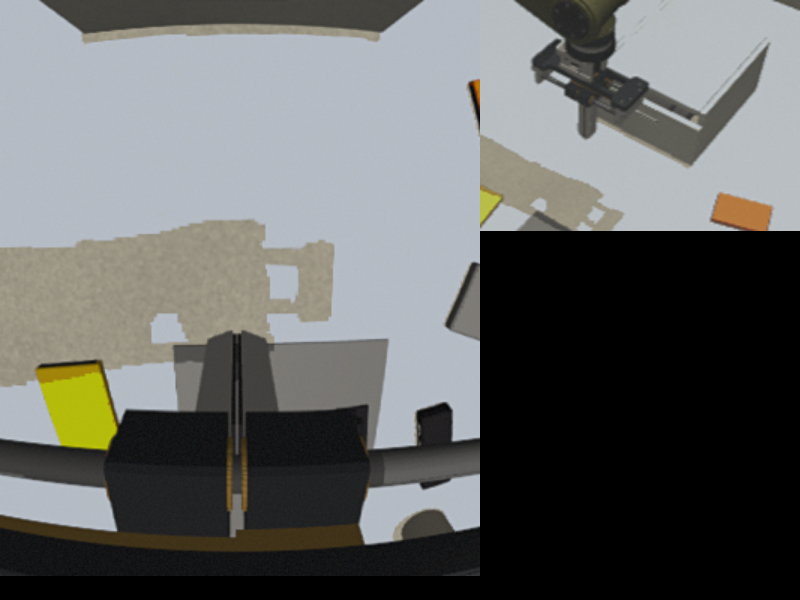

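The panel is flush with the cabinet: in the scene crop its corner (695,160) meets the cabinet's edge. The shelf travelled about 176 mm to a hard stop. The robot is clear, so I'll hand it in.

```bash
python3 -c "
from cell import manip
print(manip.sign_off())"
```

```text
the job is handed in; nothing more can be done
None
```

The slim drive is seated and released in the narrow slot, the shelf is pushed home to its hard stop, and the job is handed in at about 22 s; the hand-in gave no verdict, and the closed panel hides the drive, so I last saw it standing before the push.

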